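Close the turn-buttons on a picture frame's back

ROBOT

A 6-joint arm with a two-finger parallel gripper is mounted at the origin on the work surface. World frame = base frame: x ahead of the robot, y to its left, z up, the work surface at z = 0. Lengths are in mm, angles in rad, forces in N, time in s.
With the tool pointing down it reaches from about 400 to 825 mm from the base axis. Payload 7 kg.
Tool frame: the origin (TCP) lies between the finger pads; the fingertips stand 14 mm ahead of it and the grasp point (between the pads) lies 5 mm behind it; z points along the fingers, y is the line along which they close (so a half turn about z gives the same grasp; the last joint's range is limited). The gripper opens to 88 mm and grips with 3 to 60 N. Pads are 19 mm wide; open, the fingers measure 130 mm over their backs; the gripper's body (78 mm by 193 mm) begins 47 mm behind the grasp point.
Start: joints at [-0.816, 0.359, 0.012, 0, -1.224, -0.288], TCP at [303.742, -602.774, 240.561] pointing down, gripper open.
Joint ranges: [-3.07, 3.07], [-1.43, 2.12], [-1.02, 1.25], [-3.03, 1.67], [-3.05, -0], [-3.03, 3.03]. Speed limits (rad/s): [2.39, 2.39, 3.01, 3.14, 3.14, 3.14].

INTERFACE

Orientations are given as a 3x3 rotation matrix whose columns are the frame's x, y, z axes.
In Python, from plant import r gives the robot as it stands.
- The arm moves only by the tool arm_command, never from a script. Its argument "deltas" is a list of rows, each a list of 6 numbers: the shift along the world's x, y, z in cm, then the turn, a rotation vector about the world's x, y, z in units of 10 degrees (1.0 is 10 degrees). A call has 1 to 5 rows; each row is the pose to reach, as a shift and turn from the pose commanded when the call began; what a row does not reach only later rows make up. A row lasts 1/8 s, in which the tool goes at most 62.5 mm and 10.7 degrees, less where a joint would pass 70% of its speed; a pose out of reach is approached as far as the arm can. A call with a gripper value outside its range is refused whole. "jaw" is the finger opening in cm, from 0 to 8.76, set as the call begins (left out, the last holds). The fingers move at their own pace and stop on an object; "grip_force" is the grip in N (left out, the last holds). Time passes only in rows, so rows that repeat a pose let the fingers close. It gives the time, the measured TCP pose, the force, the opening and the grip force at its end, in the units of the state.
- r.get_state(): the state, without advancing time (a new reading comes with each control period).
- r.get_image(name): name is "side" or "top" or "wrist"; returns a dict with "pixels" (420x560x3 uint8, red, green, blue), "fx", "fy", "cx", "cy" (pixels), "k1" (the pictures are not rectified: a ray, as slopes to the right and down, at radius r is drawn at 1 + k1 r^2 times it, then the intrinsics apply), "world_to_cam" (4x4, takes a point from world to camera coordinates); the wrist camera has in their place "hand_eye" (4x4, takes a point from camera to tool coordinates, whose origin is the TCP and whose axes are the flange's). Camera axes: x right, y up, looking along -z (the intrinsics and any distortion apply to the point x, -y, -z); pixel columns grow to the right and rows downward; lengths in mm; the calibration is good to about 2 mm. A picture is of the moment at which its call begins: read the wrist's pose just before it. There is no depth.
- r.close_job(): hands the job in; it is judged then, once.
The state is a dict: "time": time; "joints": joint angles; "dq": joint speeds; "joint_efforts": joint torques, N m; "tool_pos": TCP position; "tool_rot": TCP orientation; "wrist_force": force on the tool from outside, world axes, zero at the start; "moment": the same for the moment, N m; "opening": finger opening in mm; "grip_force": force on a finger pad.
Only numpy, scipy, OpenCV 4.12 (cv2) and the standard library are available. Lean on these libraries where they do the work, as an engineer would, in place of code of your own. Each camera call takes 0.05 s, during which the arm holds its last target. There are 200 camera calls.

TASK

The picture frame lies face down with its backing board in place: close it by pushing each of its three wooden turn-buttons round with a fingertip until the free end points straight in over the board, square to its rail. Push lightly and do not squeeze or press hard on anything; do not lift the frame or shove it along the bench, and leave the tape roll on the board and the other things around it where they are.

Things in the scene. Friction and masses are not known exactly. Their poses are not given: they have to be found in the camera images.
- frame: Picture frame lying loose, face down, about 0.9 kg: white wooden rails 35 mm wide and 28 mm high around a brown card backing board whose top is at 26 mm. Outside 220 mm (its x) by 260 mm (its y). Origin at the middle of the underside; z up, +x towards the far rail (away from the robot), +y towards the left rail.
- left_button (a joint): Dark wooden turn-button on the left (+y) rail, turning about an upright screw. Value: turn of its free end, anticlockwise seen from above; 0 (and equally 2 pi) = pointing straight in over the board (the frame's -y), pi = straight out. Turns both ways, -0.8 to 7.1; light friction (about 0.06 N m), stays where left. Starts between 1.0 and 5.28.
- left_pivot (a point): Fixed point of the frame: the left button's screw axis, at the height of the button's top (46 mm), in the middle of the left rail's width and length.
- left_tip (a point): Point on the left button: the extreme point of its free end, on its top face, 55 mm from the screw axis. The button is a flat bar 18 mm wide and 16 mm thick (30 to 46 mm above the bench) with a rounded free end; round the screw it widens to 24 mm.
- left_seat (a point): Fixed point of the frame, 55 mm straight in from left_pivot: where left_tip is when the left button is fully closed.
- right_button (a joint): Dark wooden turn-button on the right (-y) rail, turning about an upright screw. Value: turn of its free end, anticlockwise seen from above; 0 (and equally 2 pi) = pointing straight in over the board (the frame's +y), pi = straight out. Turns both ways, -0.8 to 7.1; light friction (about 0.06 N m), stays where left. Starts between 1.0 and 5.28.
- right_pivot (a point): Fixed point of the frame: the right button's screw axis, at the height of the button's top (46 mm), in the middle of the right rail's width and length.
- right_tip (a point): Point on the right button: the extreme point of its free end, on its top face, 55 mm from the screw axis. The button is a flat bar 18 mm wide and 16 mm thick (30 to 46 mm above the bench) with a rounded free end; round the screw it widens to 24 mm.
- right_seat (a point): Fixed point of the frame, 55 mm straight in from right_pivot: where right_tip is when the right button is fully closed.
- far_button (a joint): Dark wooden turn-button on the far (+x) rail, turning about an upright screw. Value: turn of its free end, anticlockwise seen from above; 0 (and equally 2 pi) = pointing straight in over the board (the frame's -x), pi = straight out. Turns both ways, -0.8 to 7.1; light friction (about 0.06 N m), stays where left. Starts between 1.0 and 5.28.
- far_pivot (a point): Fixed point of the frame: the far button's screw axis, at the height of the button's top (46 mm), in the middle of the far rail's width and length.
- far_tip (a point): Point on the far button: the extreme point of its free end, on its top face, 55 mm from the screw axis. The button is a flat bar 18 mm wide and 16 mm thick (30 to 46 mm above the bench) with a rounded free end; round the screw it widens to 24 mm.
- far_seat (a point): Fixed point of the frame, 55 mm straight in from far_pivot: where far_tip is when the far button is fully closed.
- tape: Small paper tape roll lying on the backing board, 52 mm across, 18 mm high; origin under its middle. Bystander.
- tin: Loose steel tin, 60 mm across, 45 mm high, standing on the bench off the frame's far left corner; origin under its middle. Bystander.
- screwdriver: Loose screwdriver with a pale wooden handle, 170 mm long, lying on the left of the bench; origin near its middle, x towards the blade. Bystander.
- amber_jar: Loose amber glass jar, 72 mm across, 85 mm high, off the frame's far right corner; origin under its middle. Bystander.
- small_jar: Loose clear jar, 52 mm across, 60 mm high, standing on the right of the bench; origin under its middle. Bystander.
- hammer: Loose hammer lying on the left of the bench, x towards its head. Bystander.
- brush: Loose brush lying on the right of the bench, x towards its bristles. Bystander.

How it is judged:
By the outcome, as a careful person would: the job done as asked, in the order asked, and still so for the second after the job is handed in, with the robot touching nothing.
It also fails if it takes over 72 s, if anything falls off the work surface, if the arm or the gripper's body presses on something with over 40 N, if the wrist force passes 120 N, or if a joint passes its speed limit or range.

## Working session

There is one attempt and no reset: what is moved stays moved. The work goes in short steps, Python scripts to look and compute and a tool call to move; the robot and the scene stay as the last step left them, time stands still between calls to the robot, and variables do not carry over. Pictures are saved under pics/ and viewed, at most 10 in all, crops included, and the job is handed in when it is done.

Besides the shell and the picture viewer there is one more tool, called after "Request:" as name(argument=value, ...), one argument or row to a line, values as JSON. arm_command: Moves the arm, as the interface text tells. Its arguments: {"type":"object","properties":{"deltas":{"type":"array"},"jaw":{"type":"number"},"grip_force":{"type":"number"}},"required":["deltas"]}

```bash
ls; mkdir -p pics; cat > h.py <<'E'
import numpy as np, cv2
from plant import r
def grab(n):
    s=r.get_state(); d=r.get_image(n)
    if n=="wrist":
        T=np.eye(4); T[:3,:3]=np.array(s["tool_rot"]); T[:3,3]=s["tool_pos"]
        c2w=T@np.array(d["hand_eye"])
    else: c2w=np.linalg.inv(np.array(d["world_to_cam"]))
    d["c2w"]=c2w; return d
def save(d,f): cv2.imwrite(f,cv2.cvtColor(np.asarray(d["pixels"]),cv2.COLOR_RGB2BGR))
def ray(d,u,v):
    x=(u-d["cx"])/d["fx"]; y=(v-d["cy"])/d["fy"]; R=np.hypot(x,y); q=R
    for _ in range(20): q=R/(1+d["k1"]*q*q)
    s=q/R if R>0 else 1
    D=d["c2w"][:3,:3]@np.array([x*s,-y*s,-1]); return d["c2w"][:3,3],D
def onz(d,u,v,z):
    o,D=ray(d,u,v); return o+D*(z-o[2])/D[2]
def proj(d,p):
    c=np.linalg.inv(d["c2w"])@np.append(p,1); x,y=c[0]/-c[2],-c[1]/-c[2]
    f=1+d["k1"]*(x*x+y*y); return np.array([d["fx"]*x*f+d["cx"],d["fy"]*y*f+d["cy"]])
E
python3 - <<'E'
from h import *
for n in("top","side"):
    d=grab(n); save(d,f"pics/{n}0.png"); print(n,d["c2w"].round(2).tolist(),d["fx"],d["k1"])
s=r.get_state(); print(s["tool_rot"],s["time"])
E
```

```text
pics
top [[0.02, 0.99, -0.13, 466.5], [-1.0, 0.02, -0.01, -14.23], [-0.01, 0.14, 0.99, 1163.85], [0.0, 0.0, 0.0, 1.0]] 399.57133570781957 -0.10184820764092134
side [[-0.79, 0.43, -0.43, -79.07], [-0.61, -0.54, 0.58, 926.6], [0.02, 0.73, 0.69, 1184.57], [0.0, 0.0, 0.0, 1.0]] 498.2562424629547 -0.04653165141019723
[[-8.93038575e-01 -4.49979472e-01 -7.59981735e-04]
 [-4.49980099e-01  8.93037702e-01  1.25395107e-03]
 [ 1.14440103e-04  1.46180333e-03 -9.99998925e-01]] 0.1
```

View pics/top0.png

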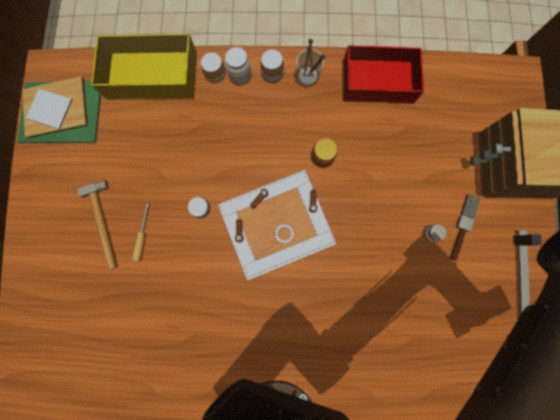

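View pics/side0.png

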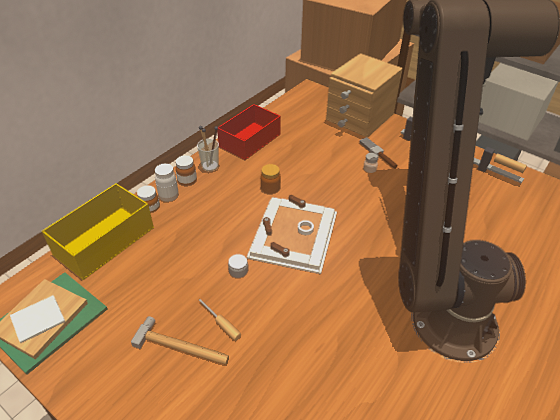

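The top view shows the frame with corners near (220,205), (307,171), (335,243) and (248,278). The buttons are at about (239,230), (313,200) and (259,198), and the tape is at (285,234).

```bash
cat >> h.py <<'E'
def frame(d,box):
    """white mask -> frame pose (centre, yaw); box=(u0,v0,u1,v1) search region"""
    hsv=cv2.cvtColor(np.asarray(d["pixels"]),cv2.COLOR_RGB2HSV); m=((hsv[...,1]<60)&(hsv[...,2]>130)).astype(np.uint8)
    k=np.zeros_like(m);k[box[1]:box[3],box[0]:box[2]]=1; m*=k
    cs,_=cv2.findContours(m,cv2.RETR_EXTERNAL,cv2.CHAIN_APPROX_NONE); c=max(cs,key=cv2.contourArea)[:,0]
    P=np.array([onz(d,u,v,28)[:2] for u,v in c],np.float32)
    return cv2.minAreaRect(P)
def pivots(c,yaw):
    ex=np.array([np.cos(yaw),np.sin(yaw)]);ey=np.array([-ex[1],ex[0]]);c=np.array(c)
    return {"left":(c+112.5*ey,-ey),"right":(c-112.5*ey,ey),"far":(c+92.5*ex,-ex)}
def dark(d,box,V=110):
    hsv=cv2.cvtColor(np.asarray(d["pixels"]),cv2.COLOR_RGB2HSV); m=(hsv[...,2]<V).astype(np.uint8)
    k=np.zeros_like(m);k[box[1]:box[3],box[0]:box[2]]=1; m*=k
    return [c[:,0] for c in cv2.findContours(m,cv2.RETR_EXTERNAL,cv2.CHAIN_APPROX_NONE)[0] if len(c)>12]
E
python3 - <<'E'
from h import *
d=grab("top"); (c,sz,a)=frame(d,(210,160,345,290)); print(c,sz,a)
for q in dark(d,(225,175,330,270)):
    P=np.array([onz(d,u,v,46)[:2] for u,v in q],np.float32); print(cv2.minAreaRect(P), len(q))
E
```

```text
(557.6778564453125, 8.418243408203125) (232.12754821777344, 271.8939208984375) 23.0828800201416
((535.4031372070312, 111.35896301269531), (59.60335922241211, 13.129412651062012), 5.305783748626709) 49
((597.3311767578125, -89.74740600585938), (15.922782897949219, 6.023481845855713), 45.541072845458984) 13
((625.3543090820312, 59.588722229003906), (14.151947975158691, 58.03007125854492), 46.46867752075195) 39
((633.7343139648438, -94.4373550415039), (40.11697006225586, 11.346872329711914), 0.4361271262168884) 34
```

Request:
arm_command(
  deltas=[
    [1.65,5.0,1.3,0,0,0],
    [3.3,10,2.6,0,0,0],
    [4.95,15,3.9,0,0,0],
    [6.6,20,5.2,0,0,0],
    [8.2,25,6.5,0,0,0],
  ],
  jaw=0,
)

```text
time: 0.78
tool_pos: [385.9, -351.1, 305.8]
tool_rot: [[-0.893, -0.45, -0.0], [-0.45, 0.893, 0.0], [-0.0, 0.0, -1.0]]
wrist_force: [1.6, -0.0, 1.4]
opening: 42.9
grip_force: 0.0
```

Request:
arm_command(
  deltas=[
    [1.65,5.0,1.3,0,0,0],
    [3.3,10,2.6,0,0,0],
    [4.95,15,3.9,0,0,0],
    [6.6,20,5.2,0,0,0],
    [8.2,25,6.5,0,0,0],
  ],
)

```text
time: 1.4
tool_pos: [467.8, -101.0, 371.1]
tool_rot: [[-0.893, -0.45, 0.0], [-0.45, 0.893, 0.0], [-0.0, -0.0, -1.0]]
wrist_force: [0.8, -0.4, 0.3]
opening: 0.4
grip_force: 0.0
```

Request:
arm_command(
  deltas=[
    [1.65,5.0,1.3,0,0,0],
    [3.3,10,2.6,0,0,0],
    [3.3,10,2.6,0,0,0],
  ],
)

```text
time: 1.78
tool_pos: [501.7, 0.1, 396.8]
tool_rot: [[-0.891, -0.453, 0.0], [-0.453, 0.891, 0.0], [-0.001, 0.0, -1.0]]
wrist_force: [-0.7, -0.9, 0.1]
opening: 0.3
grip_force: 0.0
```

```bash
python3 - <<'E'
from h import *
d=grab("wrist"); save(d,"pics/w1.png"); s=r.get_state(); print(s["time"],s["tool_pos"],np.array(s["tool_rot"]).round(3).tolist(),s["joints"]);print(np.array(d["hand_eye"]).round(2).tolist())
E
```

```text
1.825 [501.0091178   -1.24417596 396.33329928] [[-0.892, -0.453, -0.0], [-0.453, 0.892, 0.0], [0.0, 0.0, -1.0]] [ 3.90212332e-01  1.92987590e-03 -8.44287423e-02 -2.01535621e-04
 -1.48486591e+00 -1.49136902e+00]
[[-0.0, 0.96, 0.29, 81.27], [1.0, 0.0, -0.0, -0.32], [-0.0, 0.29, -0.96, -143.16], [0.0, 0.0, 0.0, 1.0]]
```

View pics/w1.png

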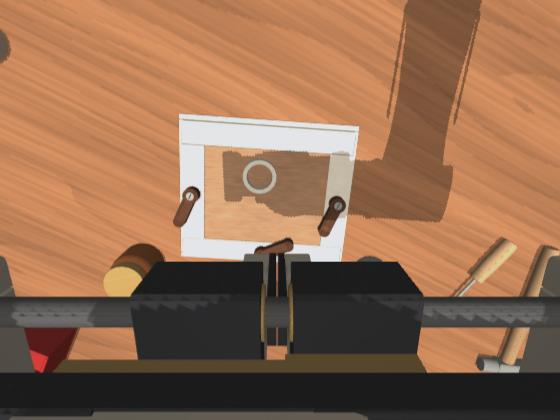

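The wrist view shows the near corners at (180,114) and (357,127). The left screw is at (338,206) with its tip at (323,234). The right screw is at (190,196) with its tip at (178,223). The far button spans (257,253) to (292,243) and the tape is at (259,177).

```bash
python3 - <<'E'
from h import *
d=grab("wrist")
for n,u,v,z in [("nr",180.5,114.5,28),("nl",357.5,127,28),("Lp",338.5,206,48),("Lt",323,235,46),("Rp",190,196,48),("Rt",177.5,223.5,46),("Fa",255.5,253,46),("Fb",293,244,46),("tape",259,177,44)]:
    print(n,onz(d,u,v,z)[:2].round(1))
L=onz(d,338.5,206,48)[:2];R=onz(d,190,196,48)[:2];e=L-R;print(np.linalg.norm(e),yaw:=np.arctan2(-e[0],e[1]))
c=(L+R)/2;print(c)
P=pivots(c,yaw);print(P)
print("farpiv px",proj(d,np.append(P["far"][0],46)))
t=grab("top")
for k in P: print(k,"top px",proj(t,np.append(P[k][0],46)))
E
```

```text
nr [ 499.9 -158.7]
nl [398.6  80.1]
Lp [512.7 109.7]
Lt [564.9 112.3]
Rp [599.9 -96.9]
Rt [649.9 -97.5]
Fa [640.   31.6]
Fb [599.5  77.5]
tape [527.9 -17.1]
224.20753146525158 0.39952936531378364
[556.31260198   6.39375563]
{'left': (array([512.55181018, 110.03372428]), array([ 0.38898482, -0.92124417])), 'right': (array([600.07339377, -97.24621301]), array([-0.38898482,  0.92124417])), 'far': (array([641.52768731,  42.37485111]), array([-0.92124417, -0.38898482]))}
farpiv px [261.18712764 256.59931167]
left top px [239.4702569  238.62436509]
right top px [313.91209059 208.82233949]
far top px [264.71940512 193.44387177]
```

```bash
cat >> h.py <<'E'
Z=52.
PV={"left":((512.6,110.0),2.5,-67.1,1),"far":((641.5,42.4),140,202.9,-1),"right":((600.1,-97.2),-.5,112.9,-1)}
def way(name,ang,off,rad=48):
    """tool xy and tool-y angle (deg) for finger beside a button at world angle ang"""
    p,a0,a1,side=PV[name]; t=np.radians(ang); u=np.array([np.cos(t),np.sin(t)]); n=side*np.array([-u[1],u[0]])
    return np.array(p)+rad*u+off*n
def rel(wps,flip=0):
    """wps: (name,ang,off,z[,rad]); print deltas (cm, 10deg) from the present pose; joint-safe turn, flip adds 180"""
    s=r.get_state(); R=np.array(s["tool_rot"]); y0=np.degrees(np.arctan2(R[1,1],R[0,1])); p=np.array(s["tool_pos"]); print("tool",p.round(1),y0.round(1),"j6",round(s["joints"][5],2))
    for w in wps:
        q=np.append(way(*w[:3],*w[4:]),w[3]); print(w[:3],np.round((q-p)/10,2),round((w[1]+flip-y0)/10,2))
E
python3 - <<'E'
from h import *
rel([("left",2.5,28,140)],180)
E
```

```text
tool [500.4  -2.9 396.2] 116.8 j6 -1.49
('left', 2.5, 28) [  5.89  14.3  -25.62] 6.57
```

Request:
arm_command(
  deltas=[
    [0.85,2.05,-3.5,0,0,0.94],
    [1.7,4.1,-7.2,0,0,1.88],
    [2.55,6.15,-11,0,0,2.82],
    [3.4,8.2,-14.6,0,0,3.76],
    [4.2,10.2,-18.2,0,0,4.7],
  ],
)

```text
time: 2.55
tool_pos: [542.7, 98.3, 213.4]
tool_rot: [[-0.277, -0.961, -0.0], [-0.961, 0.277, -0.0], [0.0, 0.0, -1.0]]
wrist_force: [0.7, 0.0, -0.3]
opening: 0.8
grip_force: 0.0
```

Request:
arm_command(
  deltas=[
    [0.85,2.05,-3.7,0,0,0.94],
    [1.69,4.1,-7.4,0,0,1.87],
    [1.69,4.1,-7.4,0,0,1.87],
  ],
)

```text
time: 2.92
tool_pos: [558.2, 138.9, 137.3]
tool_rot: [[0.042, -0.999, -0.005], [-0.999, -0.042, -0.003], [0.003, 0.006, -1.0]]
wrist_force: [-0.1, -1.0, -0.3]
opening: 0.6
grip_force: 0.0
```

```bash
python3 - <<'E'
from h import *
rel([("left",2.5,28,Z)]+[("left",a,18.5,Z) for a in (2.5,-5,-12,-20,-28,-36,-44,-52,-60,-67)],180)
d=grab("wrist"); save(d,"pics/w2.png")
E
```

```text
tool [558.2 138.9 137.3] -177.6 j6 -0.54
('left', 2.5, 28) [ 0.11  0.12 -8.53] 36.01
('left', 2.5, 18.5) [ 0.16 -0.83 -8.53] 36.01
('left', -5, 18.5) [ 0.38 -1.46 -8.53] 35.26
('left', -12, 18.5) [ 0.52 -2.08 -8.53] 34.56
('left', -20, 18.5) [ 0.58 -2.79 -8.53] 33.76
('left', -28, 18.5) [ 0.55 -3.51 -8.53] 32.96
('left', -36, 18.5) [ 0.41 -4.21 -8.53] 32.16
('left', -44, 18.5) [ 0.18 -4.89 -8.53] 31.36
('left', -52, 18.5) [-0.15 -5.53 -8.53] 30.56
('left', -60, 18.5) [-0.56 -6.12 -8.53] 29.76
('left', -67, 18.5) [-0.98 -6.58 -8.53] 29.06
```

View pics/w2.png

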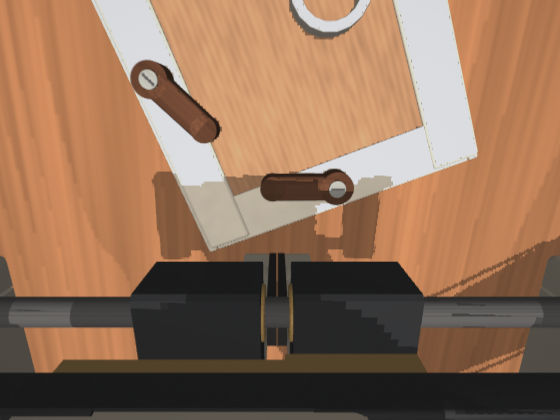

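This close view shows the left screw at (338,189) with its tip at (261,187). The far screw is at (148,79) with its tip at (209,137). The fingers lie parallel to the left button.

```bash
python3 - <<'E'
from h import *
d=grab("wrist")
for n,u,v in [("Lp",338,189),("Lt",261,187.5),("Fp",148,79),("Ft",214,140)]: print(n,onz(d,u,v,47)[:2].round(1))
s=r.get_state();print(s["tool_pos"],np.array(s["tool_rot"])[:,1])
E
```

```text
Lp [514.8 111.6]
Lt [569.8 112.7]
Fp [645.2  43.4]
Ft [602.9  80.7]
[559.62306935 139.01852534 140.70663448] [-9.99213961e-01 -3.96360797e-02  6.63571668e-04]
```

```bash
cat >> h.py <<'E'
PV={"left":((514.0,111.0),2.5,-67.1,1),"far":((644,43.2),140,202.9,-1),"right":((601.5,-96.3),-.5,112.9,-1)}
E
python3 - <<'E'
from h import *
rel([("left",2.5,28,Z)]+[("left",a,18.5,Z) for a in (2.5,-5,-12,-20,-28,-36,-44,-52,-60,-67)],-180)
E
```

```text
tool [559.6 139.  140.7] -177.7 j6 -0.54
('left', 2.5, 28) [ 0.11  0.2  -8.87] 0.02
('left', 2.5, 18.5) [ 0.15 -0.74 -8.87] 0.02
('left', -5, 18.5) [ 0.38 -1.38 -8.87] -0.73
('left', -12, 18.5) [ 0.52 -1.99 -8.87] -1.43
('left', -20, 18.5) [ 0.58 -2.71 -8.87] -2.23
('left', -28, 18.5) [ 0.54 -3.42 -8.87] -3.03
('left', -36, 18.5) [ 0.41 -4.13 -8.87] -3.83
('left', -44, 18.5) [ 0.18 -4.81 -8.87] -4.63
('left', -52, 18.5) [-0.15 -5.45 -8.87] -5.43
('left', -60, 18.5) [-0.56 -6.03 -8.87] -6.23
('left', -67, 18.5) [-0.98 -6.5  -8.87] -6.93
```

Request:
arm_command(
  deltas=[
    [0.1,0.2,-4,0,0,0],
    [0.1,0.2,-7.5,0,0,0],
    [0.1,0.2,-8.85,0,0,0],
    [0.1,0.2,-8.85,0,0,0],
  ],
)

```text
time: 3.52
tool_pos: [560.9, 141.7, 52.7]
tool_rot: [[0.041, -0.999, 0.0], [-0.999, -0.041, -0.0], [0.0, -0.0, -1.0]]
wrist_force: [-0.2, 0.0, 0.5]
opening: 0.7
grip_force: 0.0
```

Request:
arm_command(
  deltas=[
    [0.05,-0.5,0,0,0,0],
    [0.05,-0.95,0,0,0,0],
    [0.27,-1.58,0,0,0,-0.75],
    [0.4,-2.2,0,0,0,-1.45],
    [0.47,-2.9,0,0,0,-2.25],
  ],
)

```text
time: 4.15
tool_pos: [566.8, 113.7, 53.5]
tool_rot: [[-0.347, -0.938, 0.003], [-0.938, 0.347, 0.002], [-0.003, -0.002, -1.0]]
wrist_force: [0.8, 1.1, 0.9]
opening: 0.0
grip_force: 1.0
```

```bash
python3 - <<'E'
from h import *
rel([("left",a,18.5,Z) for a in (-20,-28,-36,-44,-52,-60,-67)],-180); s=r.get_state();print(s["wrist_force"],s["time"])
E
```

```text
tool [566.8 113.7  53.5] 159.7 j6 -0.89
('left', -20, 18.5) [-0.14 -0.17 -0.15] -35.97
('left', -28, 18.5) [-0.17 -0.89 -0.15] -36.77
('left', -36, 18.5) [-0.31 -1.59 -0.15] -37.57
('left', -44, 18.5) [-0.54 -2.27 -0.15] -38.37
('left', -52, 18.5) [-0.87 -2.91 -0.15] -39.17
('left', -60, 18.5) [-1.28 -3.5  -0.15] -39.97
('left', -67, 18.5) [-1.7  -3.96 -0.15] -40.67
[0.81341665 1.11818753 0.91359367] 4.15
```

Request:
arm_command(
  deltas=[
    [-0.03,-0.72,0,0,0,-0.8],
    [-0.17,-1.42,0,0,0,-1.6],
    [-0.4,-2.1,0,0,0,-2.4],
    [-0.73,-2.74,0,0,0,-3.2],
    [-1.14,-3.33,0,0,0,-4.0],
  ],
)

```text
time: 4.78
tool_pos: [555.5, 80.1, 53.5]
tool_rot: [[-0.869, -0.495, 0.004], [-0.495, 0.869, 0.001], [-0.004, -0.001, -1.0]]
wrist_force: [1.4, 0.6, 0.5]
opening: 0.1
grip_force: 1.0
```

Request:
arm_command(
  deltas=[
    [-0.2,-0.23,0,0,0,-0.35],
    [-0.42,-0.46,0,0,0,-0.7],
    [-0.42,-0.46,0,0,0,-0.7],
  ],
)

```text
time: 5.15
tool_pos: [550.8, 75.4, 53.2]
tool_rot: [[-0.921, -0.39, 0.003], [-0.39, 0.921, 0.001], [-0.003, -0.0, -1.0]]
wrist_force: [2.2, 0.5, 0.4]
opening: 0.6
grip_force: 1.0
```

```bash
python3 - <<'E'
from h import *
rel([("left",-67,18.5,Z),("left",-67,30,Z),("left",-67,40,140),("far",140,28,140)],180); s=r.get_state();print(s["wrist_force"],s["time"])
d=grab("wrist"); save(d,"pics/w3.png")
E
```

```text
tool [550.8  75.4  53.2] 113.0 j6 -1.66
('left', -67, 18.5) [-0.1  -0.13 -0.12] 0.0
('left', -67, 30) [ 0.96  0.32 -0.12] 0.0
('left', -67, 40) [1.88 0.71 8.68] 0.0
('far', 140, 28) [7.44 2.01 8.68] 20.7
[2.24436385 0.50110398 0.401718  ] 5.15
```

View pics/w3.png

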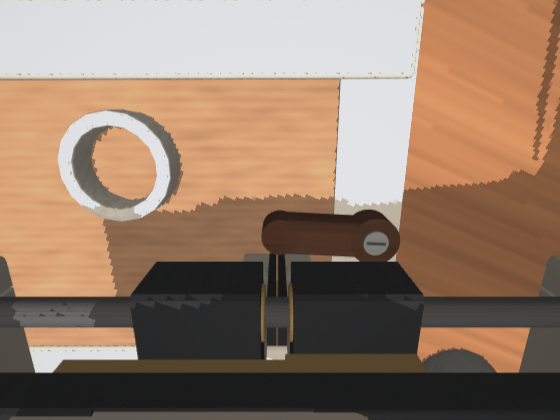

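The view shows the left button nearly closed, with its screw at (376,243) and tip near (263,236). I'll trim it after an overview, and go on to the far button now.

Request:
arm_command(
  deltas=[
    [0.5,0.2,0,0,0,0],
    [1.0,0.4,0,0,0,0],
    [1.4,0.6,3,0,0,0],
    [1.9,0.7,7,0,0,0],
    [3,1,9,0,0,0.9],
  ],
)

```text
time: 5.82
tool_pos: [580.5, 85.7, 144.1]
tool_rot: [[-0.847, -0.532, 0.002], [-0.532, 0.847, 0.001], [-0.002, -0.0, -1.0]]
wrist_force: [0.5, -0.5, -0.5]
opening: 0.4
grip_force: 0.0
```

Request:
arm_command(
  deltas=[
    [2.2,0.5,0,0,0,0.9],
    [4.44,1.0,0,0,0,1.8],
    [4.44,1.0,0,0,0,1.8],
  ],
)

```text
time: 6.2
tool_pos: [625.1, 95.7, 141.3]
tool_rot: [[-0.643, -0.766, -0.001], [-0.766, 0.643, -0.0], [0.001, 0.0, -1.0]]
wrist_force: [-1.1, 1.3, -0.5]
opening: 0.3
grip_force: 0.0
```

```bash
python3 - <<'E'
from h import *
s=r.get_state();print(s["time"])
rel([("far",140,28,Z)]+[("far",a,18.5,Z) for a in (140,148,156,164,172,180,188,196,203)],0)
d=grab("wrist"); save(d,"pics/w4.png")
E
```

```text
6.2
tool [625.1  95.7 141.3] 140.0 j6 -1.16
('far', 140, 28) [ 0.01 -0.02 -8.93] -0.0
('far', 140, 18.5) [-0.6  -0.74 -8.93] -0.0
('far', 148, 18.5) [-1.2  -1.13 -8.93] 0.8
('far', 156, 18.5) [-1.75 -1.6  -8.93] 1.6
('far', 164, 18.5) [-2.22 -2.15 -8.93] 2.4
('far', 172, 18.5) [-2.61 -2.75 -8.93] 3.2
('far', 180, 18.5) [-2.91 -3.4  -8.93] 4.0
('far', 188, 18.5) [-3.13 -4.08 -8.93] 4.8
('far', 196, 18.5) [-3.24 -4.79 -8.93] 5.6
('far', 203, 18.5) [-3.26 -5.42 -8.93] 6.3
```

View pics/w4.png

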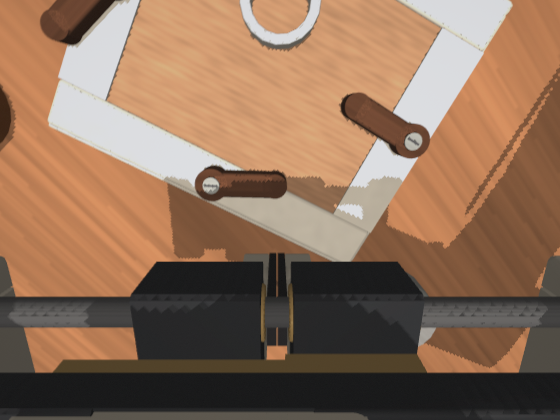

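The left button's screw is at (413,141) and its tip at (343,101). The far screw is at (210,185) and its tip at (287,184). The far-left frame corner is at (353,262), and the fingers are parallel to the far button.

```bash
python3 - <<'E'
from h import *
d=grab("wrist")
g=lambda u,v,z:onz(d,u,v,z)[:2]
def an(a,b): e=b-a; return np.degrees(np.arctan2(e[1],e[0])).round(1),np.linalg.norm(e).round(1)
Lp,Lt,Fp,Ft=g(413,141,48),g(342.5,100.5,46),g(210,185,48),g(287.5,184,46)
print(Lp,an(Lp,Lt),Fp,an(Fp,Ft)); print("far edge",an(g(50,124,28),g(353,262,28)),"board edge",an(g(347,214,26),g(441,28,26)))
t=grab("top");print("tin",onz(t,198,206,45))
E
```

```text
[513.68332781 110.53528636] (np.float64(-68.2), np.float64(56.3)) [641.70827895  42.93718347] (np.float64(140.1), np.float64(55.4))
far edge (np.float64(114.0), np.float64(255.6)) board edge (np.float64(-153.0), np.float64(145.1))
tin [602.47987924 231.16735754  45.        ]
```

Request:
arm_command(
  deltas=[
    [0,0,-4,0,0,0],
    [0,0,-7.5,0,0,0],
    [0,0,-8.9,0,0,0],
    [0,0,-8.9,0,0,0],
    [-0.35,-0.4,-8.9,0,0,0],
  ],
)

```text
time: 6.98
tool_pos: [621.5, 91.7, 54.5]
tool_rot: [[-0.643, -0.766, 0.002], [-0.766, 0.643, 0.001], [-0.002, -0.001, -1.0]]
wrist_force: [0.9, -0.2, -0.1]
opening: 0.7
grip_force: 0.0
```

Request:
arm_command(
  deltas=[
    [-0.25,-0.34,0,0,0,0],
    [-0.85,-0.73,0,0,0,0.8],
    [-1.4,-1.2,0,0,0,1.6],
    [-1.87,-1.75,0,0,0,2.4],
    [-2.26,-2.35,0,0,0,3.2],
  ],
)

```text
time: 7.6
tool_pos: [598.9, 68.0, 54.5]
tool_rot: [[-0.135, -0.991, 0.003], [-0.991, 0.135, 0.001], [-0.002, -0.003, -1.0]]
wrist_force: [1.3, 1.0, 0.0]
opening: 0.1
grip_force: 0.8
```

Request:
arm_command(
  deltas=[
    [-0.3,-0.65,0,0,0,0.8],
    [-0.52,-1.33,0,0,0,1.6],
    [-0.63,-2.04,0,0,0,2.4],
    [-0.65,-2.67,0,0,0,3.1],
    [-0.65,-2.67,0,0,0,3.1],
  ],
)

```text
time: 8.22
tool_pos: [591.9, 40.9, 54.1]
tool_rot: [[0.389, -0.921, 0.002], [-0.921, -0.389, 0.001], [0.0, -0.002, -1.0]]
wrist_force: [0.0, 0.2, 1.1]
opening: 0.6
grip_force: 0.2
```

```bash
python3 - <<'E'
from h import *
s=r.get_state();print(s["time"])
rel([("far",203,18.5,Z),("far",203,28,Z),("far",203,35,140),("right",0,28,140)],0)
E
```

```text
8.225
tool [591.9  40.9  54.1] -157.1 j6 0.0
('far', 203, 18.5) [ 0.07  0.06 -0.21] 36.01
('far', 203, 28) [-0.3   0.93 -0.21] 36.01
('far', 203, 35) [-0.58  1.58  8.59] 36.01
('right', 0, 28) [  5.76 -16.52   8.59] 15.71
```

Request:
arm_command(
  deltas=[
    [-0.15,0.45,0,0,0,0],
    [-0.3,0.95,0,0,0,0],
    [-0.4,1.2,4,0,0,0],
    [-0.4,1.2,8.8,0,0,0],
    [1,-3,8.8,0,0,-0.5],
  ],
)

```text
time: 8.85
tool_pos: [604.0, 13.6, 145.8]
tool_rot: [[0.31, -0.951, 0.008], [-0.951, -0.31, 0.002], [0.001, -0.008, -1.0]]
wrist_force: [0.3, 0.8, -1.3]
opening: 0.3
grip_force: 0.0
```

Request:
arm_command(
  deltas=[
    [1.6,-4.5,0,0,0,-0.6],
    [3.2,-9,0,0,0,-1.2],
    [4.7,-13.5,0,0,0,-1.8],
    [4.7,-13.5,0,0,0,-1.8],
  ],
)

```text
time: 9.35
tool_pos: [648.8, -126.4, 140.3]
tool_rot: [[-0.006, -1.0, -0.001], [-1.0, 0.006, -0.0], [0.0, 0.001, -1.0]]
wrist_force: [-1.1, 0.5, -0.2]
opening: 0.6
grip_force: 0.0
```

```bash
python3 - <<'E'
from h import *
s=r.get_state();print(s["time"],s["wrist_force"])
rel([("right",0,28,Z)]+[("right",a,18.5,Z) for a in (0,9,18,27,36,45,54,63,72,81,90,98,106,113)],-180)
t=grab("top");print("jar",onz(t,325,148,85))
d=grab("wrist"); save(d,"pics/w5.png")
E
```

```text
9.35 [-1.0955462   0.48233724 -0.22975234]
tool [ 648.8 -126.4  140.3] 179.6 j6 -0.11
('right', 0, 28) [ 0.07  0.21 -8.83] -35.96
('right', 0, 18.5) [ 0.07  1.16 -8.83] -35.96
('right', 9, 18.5) [ 0.3   1.93 -8.83] -35.06
('right', 18, 18.5) [ 0.41  2.73 -8.83] -34.16
('right', 27, 18.5) [ 0.39  3.54 -8.83] -33.26
('right', 36, 18.5) [ 0.24  4.33 -8.83] -32.36
('right', 45, 18.5) [-0.03  5.09 -8.83] -31.46
('right', 54, 18.5) [-0.41  5.8  -8.83] -30.56
('right', 63, 18.5) [-0.9   6.44 -8.83] -29.66
('right', 72, 18.5) [-1.49  7.   -8.83] -28.76
('right', 81, 18.5) [-2.15  7.46 -8.83] -27.86
('right', 90, 18.5) [-2.88  7.81 -8.83] -26.96
('right', 98, 18.5) [-3.57  8.02 -8.83] -26.16
('right', 106, 18.5) [-4.27  8.13 -8.83] -25.36
('right', 113, 18.5) [-4.9   8.15 -8.83] -24.66
jar [ 766.31020839 -124.20593696   85.        ]
```

View pics/w5.png

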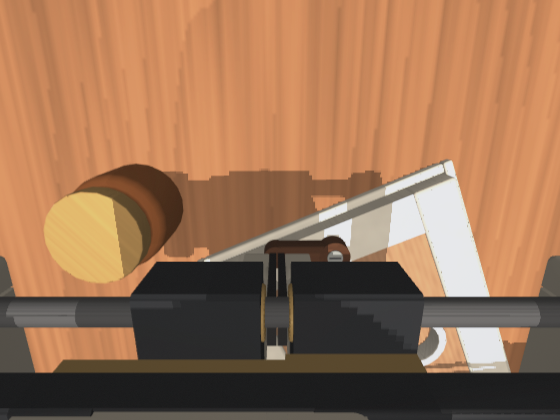

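The right screw is at (335,257) with its tip towards (265,248), parallel to the fingers. The amber jar's cap is at (98,236), clear of the gripper body in height.

Request:
arm_command(
  deltas=[
    [0,0,-4,0,0,0],
    [0,0,-7.5,0,0,0],
    [0,0.0,-8.9,0,0,0],
    [0,0,-8.9,0,0,0],
    [0.07,0.6,-8.9,0,0,0],
  ],
)

```text
time: 10.07
tool_pos: [650.2, -117.6, 53.6]
tool_rot: [[-0.001, -1.0, 0.002], [-1.0, 0.001, -0.0], [0.0, -0.002, -1.0]]
wrist_force: [0.2, -0.5, 0.3]
opening: 0.8
grip_force: 0.0
```

Request:
arm_command(
  deltas=[
    [0,0.56,0,0,0,0],
    [0.23,1.33,0,0,0,0.9],
    [0.34,2.13,0,0,0,1.8],
    [0.32,2.94,0,0,0,2.7],
    [0.17,3.73,0,0,0,3.6],
  ],
)

```text
time: 10.7
tool_pos: [651.7, -80.2, 53.4]
tool_rot: [[0.591, -0.806, 0.002], [-0.806, -0.591, -0.0], [0.001, -0.002, -1.0]]
wrist_force: [0.4, -2.7, 0.8]
opening: 0.3
grip_force: 0.9
```

Request:
arm_command(
  deltas=[
    [-0.27,0.76,0,0,0,0.9],
    [-0.65,1.47,0,0,0,1.8],
    [-1.14,2.11,0,0,0,2.7],
    [-1.73,2.67,0,0,0,3.6],
    [-2.39,3.13,0,0,0,4.5],
  ],
)

```text
time: 11.32
tool_pos: [627.9, -48.7, 53.3]
tool_rot: [[0.988, -0.152, 0.003], [-0.152, -0.988, 0.0], [0.003, -0.001, -1.0]]
wrist_force: [0.8, -1.2, -0.9]
opening: 0.5
grip_force: 0.8
```

Request:
arm_command(
  deltas=[
    [-0.73,0.35,0,0,0,0.9],
    [-1.42,0.56,0,0,0,1.7],
    [-2.12,0.67,0,0,0,2.5],
    [-2.75,0.69,0,0,0,3.2],
    [-2.75,0.69,0,0,0,3.2],
  ],
)

```text
time: 11.95
tool_pos: [600.2, -41.9, 53.3]
tool_rot: [[0.921, 0.39, 0.002], [0.39, -0.921, 0.0], [0.002, 0.0, -1.0]]
wrist_force: [0.9, -0.4, 0.4]
opening: 0.4
grip_force: 0.3
```

```bash
python3 - <<'E'
from h import *
s=r.get_state();print(s["time"],s["wrist_force"],s["joints"])
rel([("right",113,18.5,Z),("right",113,28,Z)],180)
E
```

```text
11.95 [ 0.87983574 -0.36731744  0.38436725] [ 2.54867212e-01  4.19111332e-01 -3.76180852e-01  1.57818646e-04
 -7.73260898e-01  1.71591909e+00]
tool [600.2 -41.9  53.3] -67.1 j6 1.72
('right', 113, 18.5) [-0.04 -0.3  -0.13] 36.01
('right', 113, 28) [ 0.84  0.07 -0.13] 36.01
```

Request:
arm_command(
  deltas=[
    [0.45,0.2,0,0,0,0],
    [0.9,0.4,0,0,0,0],
    [1.4,0.6,4,0,0,0],
    [1,1,9,0,0,0],
    [0,2,14,0,0,0],
  ],
)

```text
time: 12.58
tool_pos: [599.7, -22.4, 193.1]
tool_rot: [[0.922, 0.388, -0.001], [0.388, -0.922, -0.0], [-0.001, -0.0, -1.0]]
wrist_force: [0.7, 0.3, -0.1]
opening: 0.6
grip_force: 0.0
```

Request:
arm_command(
  deltas=[
    [-1,1,5.5,0,0,0],
    [-2,2,11,0,0,0],
    [-3.5,3,16.5,0,0,0],
    [-3.5,3,18,0,0,0],
    [-3.5,3,18,0,0,0],
  ],
)

```text
time: 13.2
tool_pos: [565.0, 7.9, 372.8]
tool_rot: [[0.921, 0.389, 0.002], [0.389, -0.921, 0.001], [0.002, -0.0, -1.0]]
wrist_force: [0.5, -0.0, -0.7]
opening: 0.4
grip_force: 0.0
```

Request:
arm_command(
  deltas=[
    [0,0,0,0,0,0],
    [0,0,0,0,0,0],
  ],
)

```text
time: 13.45
tool_pos: [564.3, 7.4, 370.1]
tool_rot: [[0.921, 0.389, -0.003], [0.389, -0.921, -0.001], [-0.003, -0.0, -1.0]]
wrist_force: [0.5, 0.5, -0.9]
opening: 0.2
grip_force: 0.0
```

```bash
python3 - <<'E'
from h import *
s=r.get_state();print(s["time"])
d=grab("wrist"); save(d,"pics/w6.png")
E
```

```text
13.45
```

View pics/w6.png

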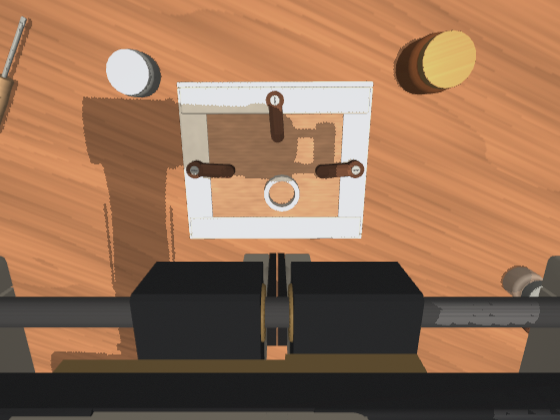

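All three buttons point in: the left spans (195,170) to (235,170), the far (275,100) to (278,141) and the right (356,170) to (316,171). The frame, tape, tin and jar look undisturbed. I'll measure the angles.

```bash
python3 - <<'E'
from h import *
d=grab("wrist"); p=np.asarray(d["pixels"]); hsv=cv2.cvtColor(p,cv2.COLOR_RGB2HSV)
im=cv2.resize(cv2.cvtColor(p[75:245,170:380],cv2.COLOR_RGB2BGR),None,fx=3.5,fy=3.5,interpolation=cv2.INTER_CUBIC); cv2.imwrite("pics/c6.png",im)
def an(a,b): e=b-a; return np.degrees(np.arctan2(e[1],e[0])).round(1),np.linalg.norm(e).round(1)
g=lambda u,v,z:onz(d,u,v,z)[:2]
S={"L":(194.5,170.5),"F":(275,100),"R":(356,169.5)}
Q={k:g(*S[k],47) for k in S}; print({k:Q[k].round(1) for k in Q}); print("L-R line",an(Q["R"],Q["L"]))
print("far out",an(g(372,82,28),g(178,83,28)),"near out",an(g(361,238.5,28),g(190,238.5,28)))
E
```

```text
{'L': array([514.5, 110.2]), 'F': array([644.1,  43.1]), 'R': array([603.3, -96.4])}
L-R line (np.float64(113.3), np.float64(224.9))
far out (np.float64(113.2), np.float64(260.8)) near out (np.float64(112.9), np.float64(263.9))
```

View pics/c6.png

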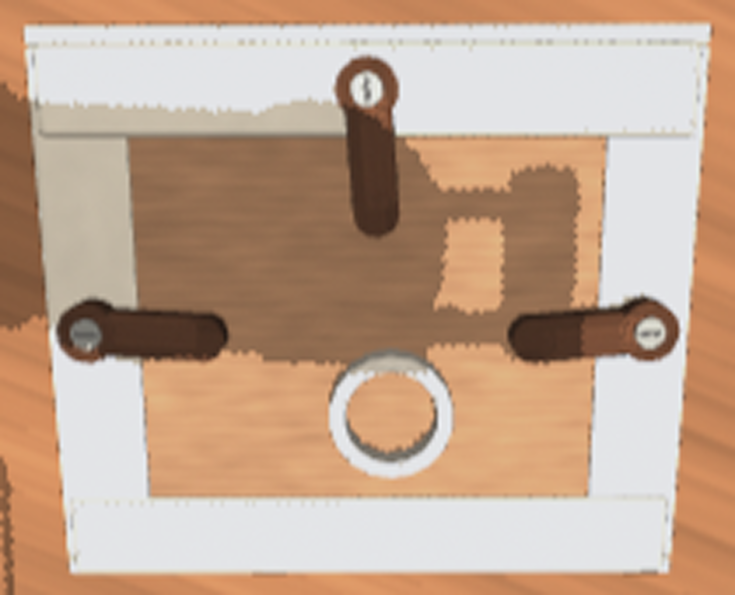

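```bash
cat > m.py <<'E'
from h import *
def edges(d,a,b,half=14):
    """a,b: px of screw and tip. Scan across bar between; returns world angles of both edges (z=46) and mid"""
    G=cv2.GaussianBlur(np.asarray(d["pixels"])[...,1].astype(np.float32),(0,0),.7)
    a,b=np.array(a,float),np.array(b,float);u=(b-a)/np.linalg.norm(b-a);n=np.array([-u[1],u[0]]);s=np.arange(-half,half+.01,.1)
    E=[[],[]]
    for f in np.linspace(.42,.85,16):
        c=a+f*(b-a); q=(c+s[:,None]*n).astype(np.float32)
        g=cv2.remap(G,q[None,:,0],q[None,:,1],cv2.INTER_LINEAR)[0]; dg=np.gradient(g); h=len(s)//2
        for k,i in enumerate((np.argmin(dg[:h]),h+np.argmax(dg[h:]))): E[k].append(onz(d,*q[i],46)[:2])
    out=[]
    for e in E:
        e=np.array(e); vx,vy,_,_=cv2.fitLine(e.astype(np.float32),cv2.DIST_HUBER,0,.01,.01).ravel(); o=e[-1]-e[0]
        if vx*o[0]+vy*o[1]<0: vx,vy=-vx,-vy
        out.append(round(float(np.degrees(np.arctan2(vy,vx))),1))
    m=(np.array(E[0])+np.array(E[1]))/2
    return out, np.linalg.norm(np.array(E[0][8])-E[1][8]).round(1)
E
python3 - <<'E'
from m import *
d=grab("wrist")
for n,a,b in (("L -66.9",(194.5,170.5),(234.5,171)),("F -156.9",(275,100),(278,141)),("R 113.1",(356,169.5),(316,172))): print(n,edges(d,a,b))
E
```

```text
L -66.9 ([-68.4, -68.7], np.float64(19.9))
F -156.9 ([-152.1, -152.2], np.float64(18.3))
R 113.1 ([115.8, 121.5], np.float64(19.5))
```

The buttons went slightly past square: left by about 1.6°, far by about 5° and right by about 2.7°. I'll nudge them back lightly from the other side, starting with the right one.

```bash
cat >> h.py <<'E'
PV={"left":((514.3,110.6),0,0,-1),"far":((643.8,43.1),0,0,1),"right":((602.8,-96.4),0,0,1)}
E
python3 - <<'E'
from h import *
rel([("right",113,27,130,42),("right",113,27,Z,42),("right",113,20,Z,42)],180)
E
```

```text
tool [564.5   7.5 371.1] -67.1 j6 1.61
('right', 113, 27) [ -0.3   -7.58 -24.11] 36.01
('right', 113, 27) [ -0.3   -7.58 -31.91] 36.01
('right', 113, 20) [  0.35  -7.3  -31.91] 36.01
```

Request:
arm_command(
  deltas=[
    [-0.1,-2.5,-5.5,0,0,0],
    [-0.2,-5,-11,0,0,0],
    [-0.3,-7.6,-16.5,0,0,0],
    [-0.3,-7.6,-22,0,0,0],
    [-0.3,-7.6,-25,0,0,0],
  ],
)

```text
time: 14.22
tool_pos: [559.8, -69.2, 118.8]
tool_rot: [[0.921, 0.389, -0.004], [0.389, -0.921, -0.001], [-0.004, -0.001, -1.0]]
wrist_force: [0.6, -0.5, 0.6]
opening: 0.7
grip_force: 0.0
```

Request:
arm_command(
  deltas=[
    [0,0,-3,0,0,0],
    [0,0,-5.5,0,0,0],
    [0,0,-7,0,0,0],
    [0,0,-7,0,0,0],
  ],
)

```text
time: 14.72
tool_pos: [561.0, -68.6, 51.1]
tool_rot: [[0.921, 0.39, -0.002], [0.39, -0.921, -0.001], [-0.002, -0.0, -1.0]]
wrist_force: [-0.4, -0.1, 0.3]
opening: 0.4
grip_force: 0.0
```

Request:
arm_command(
  deltas=[
    [0.2,0.08,0,0,0,0],
    [0.4,0.17,0,0,0,0],
    [0.5,0.21,0,0,0,0],
    [0.5,0.21,0,0,0,0],
  ],
)

```text
time: 15.22
tool_pos: [566.6, -66.3, 52.4]
tool_rot: [[0.921, 0.39, 0.0], [0.39, -0.921, 0.0], [0.0, 0.0, -1.0]]
wrist_force: [-0.8, 0.1, 1.0]
opening: 0.3
grip_force: 0.3
```

```bash
python3 - <<'E'
from h import *
rel([("right",113,18.5,Z,42)],180)
s=r.get_state();print(s["time"],s["wrist_force"])
d=grab("wrist"); save(d,"pics/w7.png")
E
```

```text
tool [566.6 -66.3  52.4] -67.1 j6 1.74
('right', 113, 18.5) [ 0.27  0.13 -0.04] 36.01
15.225 [-0.76484691  0.09422408  0.95062475]
```

View pics/w7.png

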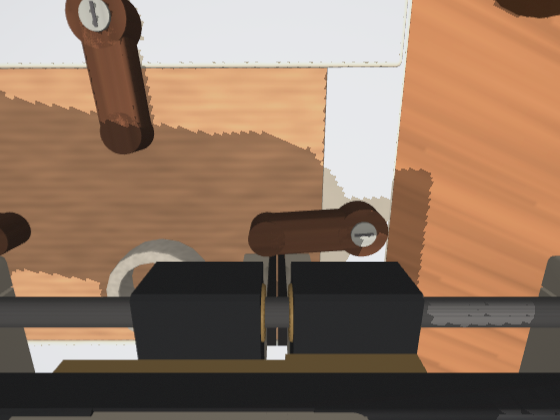

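The right button is in light contact, with its screw at (364,235), tip at (250,237) and lower edge running from about (265,254) to (345,249). The far button's screw is at (94,14) and its tip near (124,150), leaning past square.

```bash
python3 - <<'E'
from m import *
d=grab("wrist")
G=np.asarray(d["pixels"])[...,1]
for u in (255,262,300,310,320,330,338): print(u,G[205:262:3,u].tolist())
g=lambda u,v,z:onz(d,u,v,z)[:2]
def an(a,b): e=b-a; return np.degrees(np.arctan2(e[1],e[0])).round(1),np.linalg.norm(e).round(1)
print("rail",an(g(325,67,28),g(5,67,28)),"R scr-tip",g(364,235,48),an(g(364,235,48),g(248.5,239,46)))
print("F",edges(d,(94,14),(125,135),38))
E
```

```text
255 [115, 119, 115, 112, 60, 32, 31, 49, 49, 47, 49, 49, 48, 48, 47, 45, 83, 103, 103]
262 [115, 118, 113, 34, 34, 35, 50, 50, 49, 48, 49, 48, 48, 50, 45, 45, 46, 83, 104]
300 [115, 120, 57, 34, 35, 46, 48, 48, 50, 54, 53, 52, 53, 51, 52, 54, 75, 103, 103]
310 [115, 119, 33, 35, 35, 48, 49, 49, 51, 53, 53, 52, 53, 53, 52, 53, 101, 112, 106]
320 [112, 117, 33, 35, 38, 49, 48, 49, 53, 54, 53, 54, 52, 53, 53, 52, 136, 157, 157]
330 [189, 157, 34, 35, 40, 48, 48, 49, 54, 53, 53, 53, 53, 51, 53, 50, 183, 183, 182]
338 [189, 139, 33, 37, 43, 49, 49, 49, 54, 52, 52, 52, 53, 52, 54, 89, 183, 183, 182]
rail (np.float64(112.9), np.float64(146.7)) R scr-tip [603.01746299 -95.55718224] (np.float64(115.9), np.float64(54.2))
F ([-152.6, -152.9], np.float64(22.3))
```

Request:
arm_command(
  deltas=[
    [0.1,0.04,0,0,0,0],
    [0.2,0.08,0,0,0,0],
    [0.25,0.11,0,0,0,0],
    [0.25,0.11,0,0,0,0],
  ],
)

```text
time: 15.82
tool_pos: [568.9, -65.1, 51.9]
tool_rot: [[0.921, 0.39, -0.0], [0.39, -0.921, -0.0], [-0.0, -0.0, -1.0]]
wrist_force: [-2.4, 0.1, 0.2]
opening: 0.6
grip_force: 0.7
```

```bash
cat >> m.py <<'E'
def lower(d,us,v0=235,v1=275):
    G=cv2.GaussianBlur(np.asarray(d["pixels"])[...,1].astype(np.float32),(0,0),.7); P=[]
    for u in us: g=np.gradient(G[v0:v1,u]); P.append(onz(d,u,v0+np.argmax(g),46)[:2])
    P=np.array(P); vx,vy,_,_=cv2.fitLine(P.astype(np.float32),cv2.DIST_HUBER,0,.01,.01).ravel()
    return round(float(np.degrees(np.arctan2(vy,vx))),1)
E
python3 - <<'E'
from m import *
s=r.get_state();print(s["time"],s["wrist_force"],s["tool_pos"])
d=grab("wrist"); print(lower(d,range(297,342)),lower(d,range(300,336)))
G=np.asarray(d["pixels"])[...,1]
for u in (300,310,320,330,338): print(u,G[238:270:2,u].tolist())
E
```

```text
15.825 [-2.38477168  0.10900432  0.16552898] [568.89110254 -65.12793447  51.92466011]
-67.1 -67.1
300 [53, 52, 53, 53, 53, 52, 52, 54, 50, 103, 103, 104, 29, 29, 29, 29]
310 [54, 52, 52, 53, 52, 53, 53, 53, 48, 112, 108, 105, 29, 30, 30, 29]
320 [53, 52, 53, 54, 51, 52, 52, 54, 54, 119, 127, 135, 29, 30, 30, 30]
330 [54, 52, 53, 53, 52, 52, 52, 54, 68, 182, 183, 183, 30, 30, 30, 30]
338 [54, 51, 51, 52, 52, 53, 52, 55, 91, 183, 183, 183, 31, 30, 30, 29]
```

Request:
arm_command(
  deltas=[
    [-0.4,-0.17,0,0,0,0],
    [-0.8,-0.35,0,0,0,0],
    [-0.8,-0.35,3,0,0,0],
    [-0.8,-0.35,6,0,0,0],
    [-0.8,-0.35,6,0,0,0],
  ],
)

```text
time: 16.5
tool_pos: [562.7, -68.6, 114.7]
tool_rot: [[0.921, 0.39, 0.005], [0.39, -0.921, 0.001], [0.005, 0.001, -1.0]]
wrist_force: [-0.1, 0.5, -1.5]
opening: 0.3
grip_force: 0.0
```

```bash
python3 - <<'E'
from h import *
rel([("left",-67,28,110,42),("left",-67,28,Z,42),("left",-67,21,Z,42),("left",-67,19.3,Z,42)],0)
E
```

```text
tool [562.7 -68.6 114.7] -67.0 j6 1.75
('left', -67, 28) [-5.78 12.96 -0.47] 0.0
('left', -67, 28) [-5.78 12.96 -6.27] 0.0
('left', -67, 21) [-5.13 13.23 -6.27] 0.0
('left', -67, 19.3) [-4.98 13.3  -6.27] 0.0
```

Request:
arm_command(
  deltas=[
    [-1.45,3.25,0,0,0,0],
    [-2.9,6.5,0,0,0,0],
    [-4.3,9.7,0,0,0,0],
    [-5.7,13,0,0,0,0],
    [-5.7,13,-2,0,0,0],
  ],
)

```text
time: 17.12
tool_pos: [504.2, 63.4, 92.8]
tool_rot: [[0.92, 0.392, 0.003], [0.392, -0.92, 0.002], [0.003, -0.0, -1.0]]
wrist_force: [0.7, 0.4, -0.5]
opening: 0.4
grip_force: 0.0
```

Request:
arm_command(
  deltas=[
    [0,0,-2,0,0,0],
    [0,0,-4,0,0,0],
    [0,0,-4,0,0,0],
  ],
)

```text
time: 17.5
tool_pos: [502.7, 60.6, 50.5]
tool_rot: [[0.921, 0.39, -0.003], [0.39, -0.921, -0.002], [-0.004, 0.0, -1.0]]
wrist_force: [0.3, 0.3, 0.4]
opening: 0.5
grip_force: 0.0
```

```bash
python3 - <<'E'
from m import *
s=r.get_state();print(s["time"],s["wrist_force"])
rel([("left",-67,28,Z,42),("left",-67,21,Z,42),("left",-67,19.3,Z,42)],0)
d=grab("wrist")
for p in ((514.3,110.6,46),(514.3+.39*53,110.6-.92*53,46)): print(proj(d,np.array(p,float)))
G=np.asarray(d["pixels"])[...,1]
for u in range(200,310,12): print(u,G[190:262:4,u].tolist())
E
```

```text
17.5 [0.30924633 0.33409535 0.40200964]
tool [502.7  60.6  50.5] -67.1 j6 1.46
('left', -67, 28) [0.23 0.04 0.15] 0.01
('left', -67, 21) [0.87 0.31 0.15] 0.01
('left', -67, 19.3) [1.03 0.38 0.15] 0.01
[185.61862705 218.51920944]
[300.75490904 218.40964254]
200 [34, 33, 48, 48, 48, 49, 50, 49, 49, 48, 47, 48, 168, 183, 185, 185, 185, 184]
212 [186, 37, 41, 54, 54, 54, 54, 52, 53, 50, 47, 92, 183, 182, 183, 184, 184, 183]
224 [189, 36, 38, 55, 55, 52, 54, 52, 53, 52, 47, 45, 185, 184, 183, 183, 184, 184]
236 [110, 35, 37, 54, 54, 52, 54, 52, 54, 51, 47, 46, 111, 114, 116, 120, 113, 119]
248 [111, 53, 37, 52, 54, 53, 54, 52, 53, 54, 48, 48, 112, 113, 113, 115, 98, 103]
260 [111, 84, 36, 49, 55, 54, 53, 53, 53, 53, 48, 48, 109, 113, 109, 111, 98, 103]
272 [109, 103, 36, 44, 55, 49, 52, 51, 51, 52, 49, 49, 94, 114, 109, 112, 27, 26]
284 [109, 95, 34, 34, 48, 46, 47, 49, 48, 49, 48, 50, 50, 110, 107, 113, 57, 39]
296 [111, 117, 107, 32, 37, 45, 46, 49, 48, 48, 48, 49, 112, 112, 108, 114, 98, 103]
308 [110, 116, 113, 111, 116, 119, 112, 113, 113, 116, 109, 111, 113, 115, 112, 114, 101, 104]
```

Request:
arm_command(
  deltas=[
    [0.25,0.1,0.1,0,0,0],
    [0.5,0.2,0.1,0,0,0],
    [0.7,0.27,0.1,0,0,0],
    [0.7,0.27,0.1,0,0,0],
  ],
)

```text
time: 18.05
tool_pos: [511.3, 64.1, 53.3]
tool_rot: [[0.921, 0.39, 0.0], [0.39, -0.921, 0.0], [0.0, -0.0, -1.0]]
wrist_force: [0.9, -0.0, -0.6]
opening: 0.3
grip_force: 0.0
```

```bash
python3 - <<'E'
from m import *
s=r.get_state();print(s["time"],s["wrist_force"])
rel([("left",-67,19.3,Z,42)],0)
d=grab("wrist"); print(lower(d,range(216,262),225,262))
E
```

```text
18.05 [ 0.85237609 -0.02465478 -0.55515366]
tool [511.3  64.1  53.3] -67.1 j6 1.47
('left', -67, 19.3) [ 0.17  0.03 -0.13] 0.01
-70.6
```

Request:
arm_command(
  deltas=[
    [0.08,0.03,0,0,0,0],
    [0.16,0.06,0,0,0,0],
    [0.16,0.06,0,0,0,0],
  ],
)

```text
time: 18.48
tool_pos: [512.4, 64.4, 52.9]
tool_rot: [[0.921, 0.39, -0.001], [0.39, -0.921, -0.0], [-0.001, 0.0, -1.0]]
wrist_force: [-0.9, -1.7, -0.1]
opening: 0.1
grip_force: 0.7
```

```bash
python3 - <<'E'
from m import *
s=r.get_state();print(s["time"],s["wrist_force"])
rel([("left",-67,19.3,Z,42)],0)
d=grab("wrist"); print(lower(d,range(216,262),225,262),lower(d,range(220,290),225,262))
G=np.asarray(d["pixels"])[...,1]
for u in range(206,300,10): print(u,G[225:262:2,u].tolist())
E
```

```text
18.475 [-0.89550774 -1.73113498 -0.11082706]
tool [512.4  64.4  52.9] -67.1 j6 1.47
('left', -67, 19.3) [ 0.06 -0.   -0.09] 0.01
-69.5 -69.4
206 [53, 52, 52, 53, 53, 52, 49, 53, 53, 52, 48, 47, 47, 49, 151, 182, 183, 184, 135]
216 [54, 53, 53, 54, 53, 53, 53, 52, 54, 53, 49, 47, 47, 45, 155, 183, 182, 182, 134]
226 [54, 53, 52, 53, 53, 53, 52, 53, 53, 53, 50, 48, 48, 46, 147, 185, 183, 183, 135]
236 [54, 53, 52, 53, 54, 52, 53, 53, 52, 53, 51, 47, 48, 47, 76, 111, 112, 115, 86]
246 [54, 53, 52, 53, 55, 52, 52, 54, 54, 54, 52, 48, 48, 49, 50, 103, 104, 103, 77]
256 [54, 53, 52, 53, 53, 53, 52, 52, 53, 53, 51, 48, 48, 48, 43, 103, 103, 103, 77]
266 [55, 53, 53, 54, 52, 48, 48, 51, 52, 53, 52, 49, 49, 48, 46, 91, 103, 104, 103]
276 [48, 51, 53, 53, 51, 49, 51, 52, 53, 54, 53, 50, 48, 48, 49, 63, 88, 89, 86]
286 [48, 47, 45, 45, 47, 49, 48, 48, 49, 49, 49, 48, 48, 49, 49, 57, 103, 103, 102]
296 [33, 44, 45, 45, 47, 49, 50, 49, 49, 49, 50, 49, 47, 48, 88, 103, 103, 103, 77]
```

Request:
arm_command(
  deltas=[
    [0.07,0.03,0,0,0,0],
    [0.14,0.06,0,0,0,0],
    [0.14,0.06,0,0,0,0],
  ],
)

```text
time: 18.9
tool_pos: [513.9, 65.0, 52.9]
tool_rot: [[0.921, 0.39, -0.0], [0.39, -0.921, -0.0], [-0.001, 0.0, -1.0]]
wrist_force: [-1.5, -1.9, 0.3]
opening: 0.4
grip_force: 1.1
```

```bash
python3 - <<'E'
from m import *
s=r.get_state();print(s["time"],s["wrist_force"])
rel([("left",-67,19.3,Z,42)],0)
d=grab("wrist"); print(lower(d,range(216,262),225,262),lower(d,range(220,290),225,262))
G=np.asarray(d["pixels"])[...,1].astype(float)
P=[]
for u in range(260,400,10):
    g=np.gradient(G[10:110,u]); P.append(10+np.argmin(g))
print(P); e=onz(d,390,P[-1],28)-onz(d,260,P[0],28); print(np.degrees(np.arctan2(e[1],e[0])))
E
```

```text
18.9 [-1.45563266 -1.86915653  0.34723976]
tool [513.9  65.   52.9] -67.1 j6 1.47
('left', -67, 19.3) [-0.09 -0.06 -0.09] 0.01
-67.1 -67.7
[np.int64(73), np.int64(73), np.int64(73), np.int64(73), np.int64(73), np.int64(73), np.int64(73), np.int64(73), np.int64(73), np.int64(73), np.int64(68), np.int64(73), np.int64(73), np.int64(73)]
-67.07106943339053
```

Request:
arm_command(
  deltas=[
    [-0.4,-0.17,0,0,0,0],
    [-0.8,-0.35,0,0,0,0],
    [-0.8,-0.35,3,0,0,0],
    [-0.8,-0.35,7,0,0,0],
    [-0.8,-0.35,7,0,0,0],
  ],
)

```text
time: 19.58
tool_pos: [508.1, 62.7, 126.3]
tool_rot: [[0.921, 0.39, 0.006], [0.39, -0.921, 0.003], [0.007, -0.0, -1.0]]
wrist_force: [0.4, -0.3, -0.1]
opening: 0.3
grip_force: 0.0
```

```bash
python3 - <<'E'
from h import *
rel([("far",203,30,120,45),("far",203,30,Z,45)],-360)
E
```

```text
tool [508.1  62.7 126.3] -67.0 j6 1.46
('far', 203, 30) [10.6  -6.48 -0.63] -9.0
('far', 203, 30) [10.6  -6.48 -7.43] -9.0
```

Request:
arm_command(
  deltas=[
    [1.1,-0.64,0,0,0,-0.9],
    [2.2,-1.3,0,0,0,-1.8],
    [3.3,-1.9,0,0,0,-2.7],
    [4.3,-2.6,0,0,0,-3.6],
    [5.4,-3.2,0,0,0,-4.5],
  ],
)

```text
time: 20.2
tool_pos: [560.0, 29.5, 122.4]
tool_rot: [[0.925, -0.38, -0.0], [-0.38, -0.925, 0.0], [-0.0, 0.0, -1.0]]
wrist_force: [1.0, 0.9, 0.3]
opening: 0.0
grip_force: 0.0
```

Request:
arm_command(
  deltas=[
    [1.1,-0.64,0,0,0,-0.9],
    [2.2,-1.3,0,0,0,-1.8],
    [3.3,-1.9,0,0,0,-2.7],
    [4.3,-2.6,0,0,0,-3.6],
    [5.4,-3.2,0,0,0,-4.5],
  ],
)

```text
time: 20.82
tool_pos: [614.0, -2.4, 122.2]
tool_rot: [[0.385, -0.923, -0.001], [-0.923, -0.385, 0.0], [-0.0, 0.001, -1.0]]
wrist_force: [-0.6, -1.0, 0.2]
opening: 0.4
grip_force: 0.0
```

Request:
arm_command(
  deltas=[
    [0,0,0,0,0,0],
    [0,0,0,0,0,0],
    [0,0,-3.5,0,0,0],
    [0,0,-6,0,0,0],
    [0,0,-6,0,0,0],
  ],
)

```text
time: 21.45
tool_pos: [612.2, -2.3, 61.3]
tool_rot: [[0.392, -0.92, -0.004], [-0.92, -0.392, -0.001], [-0.001, 0.004, -1.0]]
wrist_force: [-0.3, 0.4, 1.4]
opening: 0.3
grip_force: 0.0
```

```bash
python3 - <<'E'
from h import *
rel([("far",203,30,Z,45),("far",203,23,Z,45),("far",203,18.8,Z,45)],-360)
print(r.get_state()["wrist_force"])
E
```

```text
tool [612.2  -2.3  61.3] -156.9 j6 0.09
('far', 203, 30) [ 0.19  0.02 -0.93] -0.01
('far', 203, 23) [-0.08  0.67 -0.93] -0.01
('far', 203, 18.8) [-0.25  1.05 -0.93] -0.01
[-0.32895205  0.43322992  1.36011451]
```

Request:
arm_command(
  deltas=[
    [0,0,-0.95,0,0,0],
    [-0.05,0.3,-0.95,0,0,0],
    [-0.08,0.6,-0.95,0,0,0],
    [-0.1,0.7,-0.95,0,0,0],
  ],
)

```text
time: 21.95
tool_pos: [613.4, 5.1, 54.2]
tool_rot: [[0.39, -0.921, 0.001], [-0.921, -0.39, 0.0], [0.0, -0.001, -1.0]]
wrist_force: [-0.1, 0.8, -0.3]
opening: 0.2
grip_force: 0.0
```

Request:
arm_command(
  deltas=[
    [-0.05,0.13,0,0,0,0],
    [-0.1,0.25,0,0,0,0],
    [-0.13,0.33,0,0,0,0],
    [-0.13,0.33,0,0,0,0],
  ],
)

```text
time: 22.45
tool_pos: [611.7, 7.9, 53.6]
tool_rot: [[0.39, -0.921, -0.0], [-0.921, -0.39, -0.0], [0.0, 0.0, -1.0]]
wrist_force: [-0.5, -2.0, 1.1]
opening: 0.3
grip_force: 0.8
```

```bash
python3 - <<'E'
from h import *
rel([("far",203,18.8,Z,45)],-360)
print(r.get_state()["wrist_force"])
E
```

```text
tool [611.7   7.9  53.6] -157.1 j6 0.07
('far', 203, 18.8) [-0.2   0.03 -0.16] 0.01
[-0.51194466 -1.98185435  1.09618894]
```

Request:
arm_command(
  deltas=[
    [0.2,-0.46,0,0,0,0],
    [0.4,-0.92,0,0,0,0],
    [0.4,-0.92,4,0,0,0],
    [0.4,-0.92,9,0,0,0],
    [-1,-0.9,14,0,0,0],
  ],
)

```text
time: 23.08
tool_pos: [602.1, -1.3, 194.7]
tool_rot: [[0.389, -0.921, -0.0], [-0.921, -0.389, -0.0], [0.0, 0.0, -1.0]]
wrist_force: [0.6, 0.7, 0.6]
opening: 0.2
grip_force: 0.0
```

Request:
arm_command(
  deltas=[
    [-2,0.2,5,0,0,0],
    [-4,0.5,10,0,0,0],
    [-4.5,0.5,15,0,0,0],
    [-4.5,0.5,17,0,0,0],
    [-4.5,0.5,17,0,0,0],
  ],
)

```text
time: 23.7
tool_pos: [557.3, 4.0, 365.5]
tool_rot: [[0.39, -0.921, 0.004], [-0.921, -0.39, 0.001], [0.0, -0.004, -1.0]]
wrist_force: [0.4, -0.2, -1.6]
opening: 0.4
grip_force: 0.0
```

Request:
arm_command(
  deltas=[
    [0,0,0,0,0,0],
    [0,0,0,0,0,0],
  ],
)

```text
time: 23.95
tool_pos: [556.4, 3.9, 362.1]
tool_rot: [[0.39, -0.921, -0.002], [-0.921, -0.39, -0.001], [-0.0, 0.002, -1.0]]
wrist_force: [0.4, -0.5, -0.5]
opening: 0.8
grip_force: 0.0
```

```bash
cat > meas.py <<'E'
from m import *
d=grab("wrist"); save(d,"pics/w8.png"); s=r.get_state(); print(s["time"],s["tool_pos"].round(1) if hasattr(s["tool_pos"],"round") else s["tool_pos"])
for n,a in (("left",-67),("far",203),("right",113)):
    p=np.array(PV[n][0]); u=np.array([np.cos(np.radians(a)),np.sin(np.radians(a))])
    A,B=proj(d,np.append(p,46)),proj(d,np.append(p+55*u,46)); print(n,A.round(),B.round(),a,edges(d,A,B,11))
for n,a,b in (("near",(-110,110),(-110,-110)),("far",(110,110),(110,-110)),("l",(-90,130),(90,130)),("r",(-90,-130),(90,-130))):
    ex=np.array([.921,.39]);ey=np.array([-.39,.921]);c=np.array([558.5,7.1])
    A,B=[proj(d,np.append(c+q[0]*ex+q[1]*ey,28)).round() for q in (a,b)]; print(n,A,B)
E
python3 meas.py
```

```text
24.0 [556.5   3.9 362.3]
left [273. 246.] [273. 211.] -67 ([-67.8, -82.6], np.float64(23.0))
far [205. 171.] [245. 170.] 203 ([-158.1, -158.1], np.float64(18.6))
right [272.  83.] [272. 127.] 113 ([112.2, 113.0], np.float64(18.1))
near [345. 240.] [355.  86.]
far [201. 240.] [189.  86.]
l [332. 252.] [214. 252.]
r [341.  70.] [204.  70.]
```

```bash
python3 -c "
from plant import r
print(r.close_job())"
```

```text
the job is handed in; nothing more can be done
None
```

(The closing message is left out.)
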